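Stack the rings on the new tap valve

ROBOT

A 7-joint arm with a two-finger parallel gripper is mounted at the origin on the work surface. World frame = base frame: x ahead of the robot, y to its left, z up, the work surface at z = 0. Lengths are in m, angles in rad, forces in N, time in s.
With the tool pointing down it reaches from about 0.35 to 0.9 m from the base axis. Payload 7.2 kg.
Tool frame: the origin (TCP) lies midway between the tips of the shut fingers; the grasp point (between the pads) lies 19 mm behind it (hold_point_z is the distance from the TCP to the grasp point, in m); z points along the fingers, y is the line along which they close (so a half turn about z gives the same grasp; the last joint's range is limited). The gripper opens to 88 mm and grips with 3 to 60 N. Pads are 20 mm wide; open, the fingers measure 115 mm over their backs; the gripper's body (75 mm by 178 mm) begins 61 mm behind the grasp point.
Start: joints at [-0.068, 0.411, -0.013, 1.596, 0.006, 1.134, -0.082], TCP at [0.625, -0, 0.223] pointing down, gripper open.
Joint ranges: [-2.95, 2.95], [-0.29, 1.99], [-1.47, 1.44], [0.14, 2.54], [-1.03, 4.17], [0.13, 1.85], [-2.86, 2.86]. Speed limits (rad/s): [2.39, 2.39, 3.01, 3.01, 3.14, 3.14, 3.14].

INTERFACE

Orientations are given as a unit quaternion [x, y, z, w].
In Python, from workcell import * gives the robot as it stands.
- The arm moves only by the tool move_arm, never from a script. Its argument "series" is a list of rows, each a list of 4 numbers: the shift along the tool's x, y, z in mm, then the turn about the tool's z in degrees. A call has 1 to 12 rows; each row shifts and turns the commanded pose from where the row before left it, along the tool's axes as they then stand; what a row does not reach is not made up. A row lasts 1/12 s, in which the tool goes at most 41.7 mm and 7.16 degrees, less where a joint would pass 70% of its speed; a pose out of reach is approached as far as the arm can. A call with a gripper value outside its range is refused whole. "grip" is the finger opening in mm, from 0 to 87.8, set as the call begins (left out, the last holds). The fingers move at their own pace and stop on an object; "newtons" is the grip in N (left out, the last holds). Time passes only in rows, so rows that do not move let the fingers close. It gives the time, the measured TCP pose, the force, the opening and the grip force at its end, in the units of the state.
- read_state(): the state, without advancing time (a new reading comes with each control period).
- grab_frame(name): name is "scene" or "side" or "wrist"; returns the picture (400x640x3 uint8, blue, green, red); there is no depth.
- calibration(name): a dict with "camera_matrix" (3x3 intrinsics, pixels), "R" (3x3) and "t" (3): a world point X has camera coordinates R X + t. Camera axes: x right, y down, z forward; pixel columns grow to the right and rows downward; lengths in m; the calibration is good to about 2 mm. A picture is of the moment at which its call begins: read the wrist's pose just before it. calibration takes no time and is no camera call; for the wrist camera it gives the pose at the moment of the call.
- sign_off(): hands the job in; it is judged then, once.
Trained networks look in the newest picture that a camera, given by its name, has taken for a name from the list of things; names that differ only in an ending like _2 or _b are one class to them, and where a whole thing is asked for, a point or a joint stands for the part that bears it (a point fixed in the world has none). Each returns a list of dicts, best first, with "p" (0 to 1); they miss things now and then, are a little off and sometimes report something else, mostly with a low value. They report only what shows in the picture. A call takes as long as a camera call. They do not tell look-alikes from the thing itself.
- spot_in(camera, label): "position" ([column, row] as shares, 0 to 1, of the picture: columns of its width, rows of its height, amid what is visible of it).
- tip_of(camera, label): "position" ([column, row] as shares, 0 to 1, of the picture: columns of its width, rows of its height: a listed point, or the origin of a listed thing).
The state is a dict: "clock": time; "joint_pos": joint angles; "qvel": joint speeds; "joint_torque": joint torques, N m; "tcp_pos": TCP position; "orientation": TCP orientation; "ft_force": force on the tool from outside, world axes, zero at the start; "torque": the same for the moment, N m; "grip_width": finger opening in m; "finger_force": force on a finger pad.
Only numpy, scipy, OpenCV 4.12 (cv2) and the standard library are available. Lean on these libraries where they do the work, as an engineer would, in place of code of your own. Each camera call takes 0.05 s, during which the arm holds its last target. There are 200 camera calls.

TASK

Finish stacking the bare tap valve on the steel deck plate: thread the three loose rings over it one at a time, the widest first so that it lies flat on the plate, then the middle one, and the narrowest on top, each fully home on the one below. The valve is not clamped yet and stands somewhere in its oversize hole on a springy clip, so feel each ring onto it gently without shoving the valve down, lower the rings all the way by hand rather than letting them drop, and leave the other things on the counter where they are.

Things in the scene. Friction and masses are not known exactly. Their poses are not given: they have to be found in the camera images.
- deck: Fixed steel tap plate on the counter, 276 x 76 x 8 mm, round ends. Origin at counter height under the middle of the bare valve's hole (41 mm, black); y runs along the plate to its other end, z up. At y = 100 mm a low spout socket (48 mm wide, 28 mm above the counter); at y = 200 mm the finished second tap, the same three rings under its cross handle (68 mm above the counter).
- hole (a point): Centre of the bare valve's hole on the plate's top face (8 mm above the counter), axes as the plate's. The valve stands off this point by an unknown amount, up to 5 mm along x and 5 mm along y; it is not tracked. It yields sideways only above about 8 N.
- valve (a joint): How far the bare valve is pushed down (m): 0 fully up, 0.014 at its stop; a springy clip gives from about 4 N, then 1.2 N per mm, and springs back. The valve: brass threaded tube, 28 mm across, its flat shoulder (edge broken 1 mm) 45 mm above the plate; from its middle a 10 mm stem rises 17 mm more, to 62 mm above the plate.
- seal: Loose black rubber ring, the widest: outside 64 mm, bore 30.4 mm, 10 mm thick, 35 g. It lies flat on the counter. Origin at the centre of its underside, z up along its axis.
- washer: Loose steel ring, the middle one: outside 54 mm, bore 30.4 mm, 8 mm thick, 100 g. Flat on the counter. Origin at the centre of its underside, z up.
- collar: Loose brass ring, the narrowest: outside 44 mm, bore 30.4 mm, 14 mm thick, 95 g. Flat on the counter. Origin at the centre of its underside, z up.
- mug: Bystander: white mug, 80 mm wide, 85 mm high, origin at the centre of its underside.
- handle: Bystander: loose steel cross handle for the tap, 77 mm across, 30 mm high, origin at the centre of its underside.
- wrench: Bystander: steel wrench lying flat, 180 mm long along its x axis, origin under its middle.
- spice: Bystander: spice jar with a yellow lid, 48 mm wide, 95 mm high, origin at the centre of its underside.
There are look-alikes about, which are no part of the job. Several things have the shape of the collar; the one meant has the colours described above. Of the things shaped like the washer, the steel one is meant.

How it is judged:
On the way, in this order (a step that is already met when the one before it is completed fails the run):
1. the widest ring is over the valve, flat on the plate (horizontal distance between seal and hole below 0.01 m and z of seal in the frame of hole below 0.002 m and angle between seal's own z axis and vertical below 0.06 rad), for 0.2 s.
2. the middle ring is over the valve, flat on the widest (horizontal distance between washer and hole below 0.01 m and z of washer in the frame of hole between 0.008 and 0.012 m and angle between washer's own z axis and vertical below 0.06 rad), for 0.2 s.
3. the narrowest ring is over the valve, flat on the middle one (horizontal distance between collar and hole below 0.01 m and z of collar in the frame of hole between 0.016 and 0.02 m and angle between collar's own z axis and vertical below 0.06 rad), for 0.2 s.
At the end, for the whole second after the job is handed in: The widest ring lies on the plate around the valve, the middle ring on it and the narrowest on top: undersides 0, 10 and 18 mm above the plate, each within 2 mm, lying flat within 0.06 rad, centres within 10 mm of the hole's centre (so threaded on the valve), all at rest (all of step 1 and all of step 2 and all of step 3 and z of seal in the frame of hole above -0.002 m and linear speed of each of seal, washer, collar below 0.02 m/s); the robot touches nothing.
It fails at once if the valve is pushed down by more than 8 mm (about 14 N) (value of joint valve above 0.008 m).
It fails at once if the widest ring drops down the valve (faster than 0.4 m/s) (horizontal distance between seal and hole below 0.012 m and z of seal in the frame of hole below 0.06 m and linear speed of seal above 0.4 m/s).
It fails at once if the middle ring drops down the valve (faster than 0.4 m/s) (horizontal distance between washer and hole below 0.012 m and z of washer in the frame of hole below 0.06 m and linear speed of washer above 0.4 m/s).
It fails at once if the narrowest ring drops down the valve (faster than 0.4 m/s) (horizontal distance between collar and hole below 0.012 m and z of collar in the frame of hole below 0.06 m and linear speed of collar above 0.4 m/s).
It fails at once if the mug, cross handle, wrench or spice jar is moved by more than 20 mm (distance of any of mug, handle, wrench, spice from where it was at the start of the episode above 0.02 m).
It also fails if it takes over 72 s, if anything falls off the work surface, if the arm or the gripper's body presses on something with over 40 N, if the wrist force passes 120 N, or if a joint passes its speed limit or range.

## Working session

There is one attempt and no reset: what is moved stays moved. The work goes in short steps, Python scripts to look and compute and a tool call to move; the robot and the scene stay as the last step left them, time stands still between calls to the robot, and variables do not carry over. Pictures are saved under pics/ and viewed, at most 10 in all, crops included, and the job is handed in when it is done.

Besides the shell and the picture viewer there is one more tool, called after "Emit:" in YAML: its name, and indented under it one key for each argument. move_arm: Moves the arm, as the interface text tells. Its arguments: {"type":"object","properties":{"series":{"type":"array","items":{"type":"array","items":{"type":"number"}}},"grip":{"type":"number"},"newtons":{"type":"number"}},"required":["series"]}

```bash
mkdir -p pics; ls
cat > h.py <<'E'
from workcell import *
import numpy as np, cv2
def ray(cam,px,z,c=None):
    c=c or calibration(cam);K=np.array(c["camera_matrix"]);R=np.array(c["R"]);t=np.array(c["t"])
    d=R.T@np.linalg.inv(K)@np.array([px[0],px[1],1.]);o=-R.T@t
    return o+d*(z-o[2])/d[2]
def proj(cam,X,c=None):
    c=c or calibration(cam);p=np.array(c["camera_matrix"])@(np.array(c["R"])@np.array(X)+np.array(c["t"]));return p[:2]/p[2]
E
python3 - <<'E'
from h import *
s=read_state();print(s)
a=grab_frame("scene");b=grab_frame("side")
cv2.imwrite("pics/a.png",a);cv2.imwrite("pics/b.png",b)
for l in ["seal","washer","collar","hole","deck","mug","handle","wrench","spice"]:
  for c in ["scene","side"]:
    for d in tip_of(c,l)[:5]:
      p=np.array(d["position"])*[640,400]
      print(l,c,round(d["p"],2),p.round(0),ray(c,p,0.008 if l=="hole" else 0).round(3))
E
```

```text
pics
{'clock': 0.0, 'joint_pos': array([-0.06819051,  0.41186573, -0.01274313,  1.59702765,  0.00562182,
        1.13429396, -0.08218085]), 'qvel': array([-0.00062787,  0.0016792 ,  0.00172619,  0.00125144, -0.00037474,
       -0.00107364,  0.00050683]), 'joint_torque': array([-2.92756195e-04, -5.87956166e+01,  6.41712137e-01, -2.91074431e+01,
       -5.37758670e-02,  1.83686998e-02,  1.53371734e-04]), 'tcp_pos': array([ 6.24503034e-01, -3.61900177e-05,  2.21836921e-01]), 'orientation': array([ 7.07081120e-01,  7.07132012e-01, -5.91210780e-04, -5.07901732e-04]), 'ft_force': array([-0.32193778,  0.08597163,  0.09564127]), 'torque': array([-0.02031124,  0.00414763,  0.0196458 ]), 'finger_force': 0.0, 'grip_width': 0.08806610449834634}
seal scene 0.88 [284. 203.] [ 0.426 -0.08   0.   ]
seal scene 0.68 [224. 339.] [ 0.637 -0.346  0.   ]
seal side 0.67 [347. 186.] [ 0.444 -0.109  0.   ]
washer scene 0.88 [296. 268.] [ 0.587 -0.145  0.   ]
washer scene 0.84 [302. 318.] [ 0.689 -0.195  0.   ]
washer scene 0.62 [333. 229.] [ 0.553 -0.021  0.   ]
washer side 0.55 [309. 204.] [ 0.547 -0.022  0
[... 262 characters left out ...]
.   ]
collar side 0.48 [328. 136.] [ 0.531 -0.34   0.   ]
hole scene 0.88 [396. 213.] [0.605 0.127 0.008]
hole side 0.93 [279. 237.] [0.61  0.118 0.008]
deck scene 0.79 [394. 216.] [0.606 0.121 0.   ]
deck side 0.82 [279. 239.] [0.611 0.121 0.   ]
mug side 0.68 [361. 249.] [0.383 0.125 0.   ]
handle scene 0.69 [338. 154.] [0.374 0.121 0.   ]
handle side 0.6 [366. 248.] [0.372 0.119 0.   ]
handle side 0.46 [366. 320.] [0.358 0.339 0.   ]
wrench scene 0.97 [222. 337.] [ 0.631 -0.348  0.   ]
wrench side 0.41 [299. 135.] [ 0.629 -0.335  0.   ]
spice scene 0.57 [171. 216.] [ 0.306 -0.323  0.   ]
spice scene 0.35 [295. 267.] [ 0.584 -0.146  0.   ]
spice side 0.83 [396. 143.] [ 0.3   -0.333  0.   ]
```

View pics/a.png

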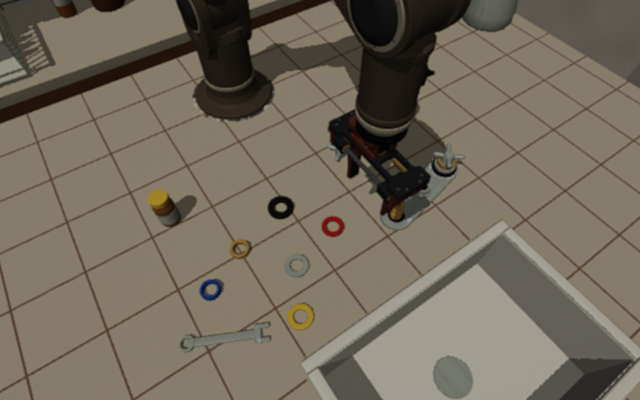

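View pics/b.png

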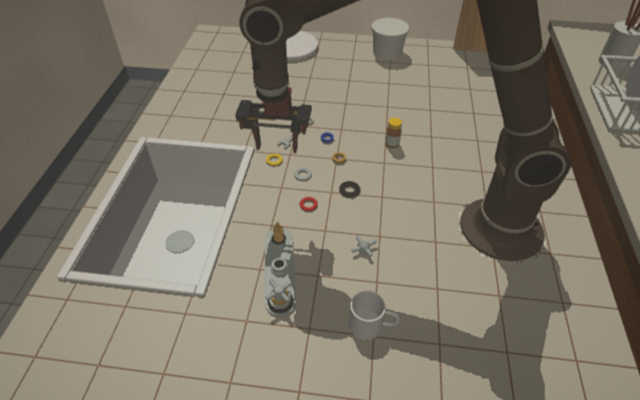

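Scene view: seal black (281,207). Washer-shaped: red (333,227), grey steel (296,264), yellow (301,316), and grey steel is the one meant. Collar-shaped: brass (240,249), blue (210,289), and brass is meant. I'll move the wrist camera over them to confirm in one crop.

Emit:
move_arm:
  series:
    - [-30,-20,-10,0]
    - [-30,-20,-10,0]
    - [-30,-20,-10,0]
    - [-30,-20,-10,0]
    - [0,0,0,0]
    - [0,0,0,0]

```text
clock: 1.5
tcp_pos: [0.5445, -0.1223, 0.2638]
orientation: [0.709, 0.706, 0.0, 0.001]
ft_force: [-0.1, 1.0, -0.4]
grip_width: 0.0879
finger_force: 0.0
```

Run:
```python
from h import *
s=read_state();c=calibration("wrist");w=grab_frame("wrist")
print(s["tcp_pos"],s["clock"],-np.array(c["R"]).T@np.array(c["t"]),np.array(c["R"]).round(2))
cv2.imwrite("pics/w.png",w)
a=cv2.imread("pics/a.png")
for l in ["seal","washer","collar","hole"]:
    for d in tip_of("wrist",l)[:5]:
      p=np.array(d["position"])*[640,400]
      print(l,round(d["p"],2),p.round(0),ray("wrist",p,0.008 if l=="hole" else 0,c).round(4))
cv2.imwrite("pics/c.png",np.hstack([cv2.resize(a[190:340,190:360],None,fx=2,fy=2),cv2.resize(w,(480,300))]))
```

```text
[ 0.54451123 -0.12230195  0.26381804] 1.5 [ 0.54510807 -0.05760592  0.42505273] [[ 1.   -0.    0.  ]
 [-0.   -0.97  0.24]
 [ 0.   -0.24 -0.97]]
washer 0.82 [343. 189.] [ 0.5838 -0.1422  0.    ]
washer 0.68 [320. 108.] [ 0.5483 -0.0214  0.    ]
washer 0.56 [404. 225.] [ 0.6829 -0.2015  0.    ]
collar 0.63 [310. 292.] [ 0.5297 -0.3221  0.    ]
collar 0.59 [282. 242.] [ 0.486 -0.229  0.   ]
```

View pics/c.png

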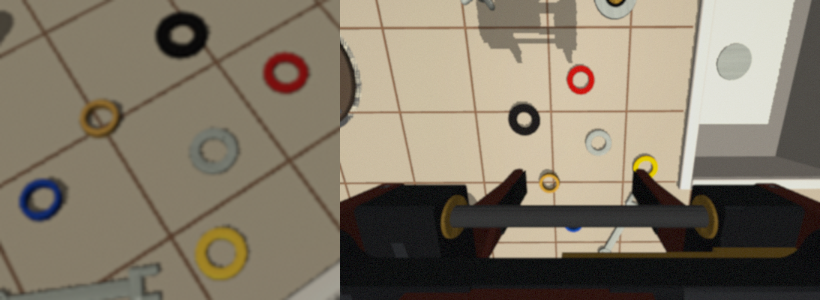

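Crop confirms it: black seal (180,35), steel washer (213,150), i.e. wrist (343,189), and brass collar (99,118), i.e. wrist (282,242). The red, yellow and blue rings are look-alikes. Next I measure the rings by silhouette.

```bash
cat >> h.py <<'E'
from scipy.optimize import least_squares
def hullc(pts):
    h=cv2.convexHull(np.float32(pts).reshape(-1,1,2));m=cv2.moments(h);return np.array([m["m10"]/m["m00"],m["m01"]/m["m00"]]),m["m00"]
TH=np.linspace(0,2*np.pi,60)
def model(cam,xy,r,z0,z1,c):
    return hullc([proj(cam,[xy[0]+r*np.cos(a),xy[1]+r*np.sin(a),z],c) for z in (z0,z1) for a in TH])
def find(cam,img,xy,r,h,c,thr=45,z0=0.):
    """silhouette centroid of a ring lying at z0; returns xy, area ratio, mask area"""
    p=proj(cam,[xy[0],xy[1],z0+h/2],c);ro=np.sqrt(model(cam,xy,r,z0,z0+h,c)[1]/np.pi)
    w=int(ro*2);x0,y0=int(p[0])-w,int(p[1])-w
    im=img[max(y0,0):y0+2*w,max(x0,0):x0+2*w].astype(float)
    bg=np.median(im.reshape(-1,3),0);m=(np.linalg.norm(im-bg,axis=2)>thr).astype(np.uint8)
    n,l,st,ce=cv2.connectedComponentsWithStats(m,connectivity=8)
    k=1+np.argmax(st[1:,4]);q=np.argwhere(l==k)[:,::-1]
    cc,A=hullc(np.vstack([q+[i,j] for i in(-.5,.5) for j in(-.5,.5)])+[max(x0,0),max(y0,0)])
    s=least_squares(lambda v:model(cam,v,r,z0,z0+h,c)[0]-cc,xy)
    return s.x,A/model(cam,s.x,r,z0,z0+h,c)[1]
RING=dict(seal=(.032,.010),washer=(.027,.008),collar=(.022,.014))
E
python3 - <<'E'
from h import *
c=calibration("wrist");w=cv2.imread("pics/w.png");cs=calibration("scene");a=cv2.imread("pics/a.png");b=cv2.imread("pics/b.png")
for n,g in dict(seal=(.435,-.09),washer=(.585,-.142),collar=(.484,-.228)).items():
  if n=="seal":g=ray("wrist",((524-340)*4/3,119*4/3),0,c)[:2]
  for thr in(35,50,70):
    print(n,thr,*[(v[0].round(4),round(v[1],2)) for v in (find("wrist",w,g,*RING[n],c,thr),find("scene",a,g,*RING[n],cs,thr),find("side",b,g,*RING[n],calibration("side"),thr))])
E
```

```text
seal 35 (array([ 0.4504, -0.086 ]), 2.92) (array([ 0.4454, -0.0905]), 2.4) (array([ 0.4499, -0.0934]), 2.63)
seal 50 (array([ 0.4508, -0.0864]), 2.88) (array([ 0.4461, -0.0905]), 2.37) (array([ 0.4351, -0.0916]), 1.14)
seal 70 (array([ 0.4504, -0.0862]), 2.84) (array([ 0.4347, -0.0921]), 1.09) (array([ 0.4353, -0.0924]), 1.07)
washer 35 (array([ 0.579 , -0.1261]), 0.62) (array([ 0.5928, -0.1332]), 0.55) (array([ 0.5825, -0.1266]), 0.59)
washer 50 (array([ 0.5786, -0.1215]), 0.42) (array([ 0.6399, -0.1367]), 0.09) (array([ 0.5809, -0.126 ]), 0.52)
washer 70 (array([ 0.5769, -0.1206]), 0.33) (array([ 0.6405, -0.1363]), 0.07) (array([ 0.5804, -0.1255]), 0.37)
collar 35 (array([ 0.4855, -0.2254]), 2.78) (array([ 0.4836, -0.2324]), 3.55) (array([ 0.4863, -0.2291]), 2.69)
collar 50 (array([ 0.4858, -0.2257]), 2.7) (array([ 0.4835, -0.2325]), 3.44) (array([ 0.4831, -0.227 ]), 1.56)
collar 70 (array([ 0.4859, -0.2252]), 2.61) (array([ 0.4935, -0.2309]), 1.68) (array([ 0.481, -0.223]), 1.0)
```

```bash
cat >> h.py <<'E'
def mask(n,img):
    H=cv2.cvtColor(img,cv2.COLOR_BGR2HSV).astype(int);h,s,v=H[...,0],H[...,1],H[...,2]
    d=(img[...,2].astype(int)-img[...,0])  # red-blue
    return {"seal":(v<65),"washer":(s<40)&(v>80),"collar":(s>110)&(h>8)&(h<26)&(v>80)}[n].astype(np.uint8)
def find(cam,img,xy,n,c,z0=0.,k=1.7):
    r,h=RING[n];p=proj(cam,[xy[0],xy[1],z0+h/2],c);ro=np.sqrt(model(cam,xy,r,z0,z0+h,c)[1]/np.pi)
    m=mask(n,img);yy,xx=np.mgrid[:m.shape[0],:m.shape[1]];m[np.hypot(xx-p[0],yy-p[1])>k*ro]=0
    nn,l,st,ce=cv2.connectedComponentsWithStats(m,connectivity=8)
    if nn<2:return None
    q=np.argwhere(l==1+np.argmax(st[1:,4]))[:,::-1]
    cc,A=hullc(np.vstack([q+[i,j] for i in(-.5,.5) for j in(-.5,.5)]))
    s=least_squares(lambda v:model(cam,v,r,z0,z0+h,c)[0]-cc,xy)
    return s.x.round(4),round(A/model(cam,s.x,r,z0,z0+h,c)[1],2)
E
python3 - <<'E'
from h import *
c=calibration("wrist");w=cv2.imread("pics/w.png");a=cv2.imread("pics/a.png");b=cv2.imread("pics/b.png")
H=cv2.cvtColor(w,cv2.COLOR_BGR2HSV)
print([H[y,x] for x,y in((343,177),(356,189),(330,189),(365,170),(275,232),(280,252),(320,215),(245,145))])
for n,g in dict(seal=(.435,-.092),washer=(.585,-.142),collar=(.484,-.228)).items():
    print(n,find("wrist",w,g,n,c),find("scene",a,g,n,calibration("scene")),find("side",b,g,n,calibration("side")))
E
```

```text
[array([ 35,  18, 189], dtype=uint8), array([ 37,  18, 185], dtype=uint8), array([ 38,  17, 185], dtype=uint8), array([ 19,  51, 211], dtype=uint8), array([ 20, 183, 128], dtype=uint8), array([ 20, 162,  93], dtype=uint8), array([ 18,  53, 213], dtype=uint8), array([120,  21,  36], dtype=uint8)]
seal (array([ 0.4361, -0.0905]), 0.89) (array([ 0.4339, -0.093 ]), 0.96) (array([ 0.4361, -0.0934]), 0.8)
washer (array([ 0.5853, -0.1377]), 1.03) (array([ 0.5835, -0.1416]), 1.0) (array([ 0.5862, -0.1437]), 1.11)
collar (array([ 0.4823, -0.2244]), 0.94) (array([ 0.4781, -0.2286]), 0.92) (array([ 0.4827, -0.2307]), 0.79)
```

Emit:
move_arm:
  series:
    - [10,-36,20,0]
    - [10,-36,30,0]
    - [10,-37,40,0]
    - [0,0,40,0]
    - [0,0,40,0]
    - [0,0,20,0]
    - [0,0,10,0]
    - [0,0,0,0]
    - [0,0,0,0]

```text
clock: 2.5
tcp_pos: [0.451, -0.0935, 0.077]
orientation: [0.707, 0.707, -0.0, -0.0]
ft_force: [0.2, 0.9, 0.4]
grip_width: 0.0874
finger_force: 0.0
```

Run:
```python
from h import *
s=read_state();c=calibration("wrist");w=grab_frame("wrist");cv2.imwrite("pics/w2.png",w)
print(s["tcp_pos"],s["orientation"],s["ft_force"],find("wrist",w,(.4355,-.092),"seal",c),proj("wrist",(.4355,-.092,.005),c))
```

```text
[ 0.45104159 -0.09354244  0.0770295 ] [ 7.06791260e-01  7.07422133e-01 -8.10099247e-05 -1.83859071e-04] [0.19398826 0.92497848 0.42863586] (array([ 0.4353, -0.0939]), 0.91) [300.15348984 208.39560407]
```

View pics/w2.png

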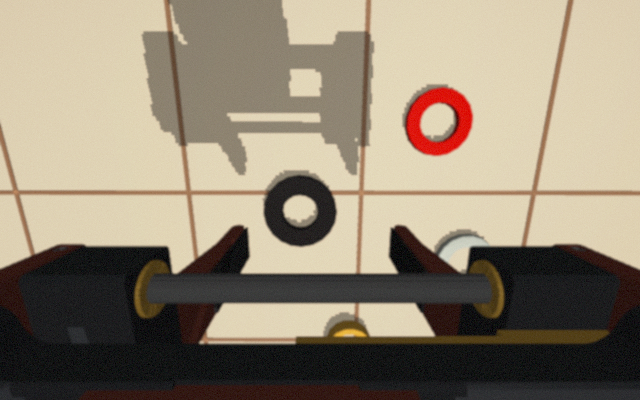

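Seal at (300,210), with the fingertips at (245,230) and (398,230). The tool needs to go 15.5 mm toward -x, then down.

Emit:
move_arm:
  series:
    - [0,-8,5,0]
    - [0,-7.5,15,0]
    - [0,0,18,0]
    - [0,0,18,0]
    - [0,0,12,0]
    - [0,0,5,0]
    - [0,0,0,0]
    - [0,0,0,0]

```text
clock: 3.22
tcp_pos: [0.4353, -0.0941, 0.0045]
orientation: [0.707, 0.707, 0.0, 0.0]
ft_force: [0.5, -0.0, 0.8]
grip_width: 0.088
finger_force: 0.0
```

Emit:
move_arm:
  series:
    - [0,0,0,0]
    - [0,0,0,0]
    - [0,0,0,0]
    - [0,0,0,0]
    - [0,0,0,0]
    - [0,0,0,0]
  grip: 58
  newtons: 12

```text
clock: 3.72
tcp_pos: [0.4353, -0.094, 0.0042]
orientation: [0.707, 0.707, 0.0, 0.0]
ft_force: [-0.1, -0.2, 6.3]
grip_width: 0.0621
finger_force: 12.0
```

Emit:
move_arm:
  series:
    - [0,0,-10,0]
    - [0,0,-25,0]
    - [0,0,-30,0]
    - [10,20,-30,0]
    - [20,30,-5,0]
    - [25,30,0,0]
    - [25,30,0,0]
    - [25,30,0,0]
    - [20,20,5,0]
    - [15,10,5,0]
    - [4,3,5,0]
    - [0,0,0,0]

```text
clock: 4.72
tcp_pos: [0.6066, 0.0509, 0.0873]
orientation: [0.706, 0.708, -0.001, -0.001]
ft_force: [-0.4, -0.8, -0.7]
grip_width: 0.0621
finger_force: 12.0
```

Emit:
move_arm:
  series:
    - [0,0,0,0]
    - [0,0,0,0]

```text
clock: 4.88
tcp_pos: [0.6068, 0.0479, 0.0889]
orientation: [0.708, 0.706, -0.001, 0.0]
ft_force: [0.3, -0.9, 0.2]
grip_width: 0.0625
finger_force: 12.0
```

Run:
```python
from h import *
s=read_state();c=calibration("wrist");w=grab_frame("wrist");cv2.imwrite("pics/w3.png",w)
T=s["tcp_pos"];print(T,s["orientation"],s["ft_force"],s["grip_width"])
print(find("wrist",w,T[:2],"seal",c,T[2]-.005))
for l in ["hole","seal","valve"]:
    for d in tip_of("wrist",l)[:3]:
      p=np.array(d["position"])*[640,400];print(l,d["p"],p,ray("wrist",p,.008,c))
```

```text
[0.6068154  0.04785868 0.08890334] [ 7.07833119e-01  7.06379264e-01 -7.81525062e-04  3.49090090e-05] [ 0.2660116  -0.90841037  0.21375899] 0.06245965978498886
(array([0.6071, 0.0386]), 1.76)
hole 0.88 [320.128 120.   ] [0.60874437 0.12373986 0.008     ]Traceback (most recent call last):
  File "<stdin>", line 6, in <module>
ValueError: it knows: collar, deck, handle, hole, mug, seal, spice, washer, wrench
```

View pics/w3.png

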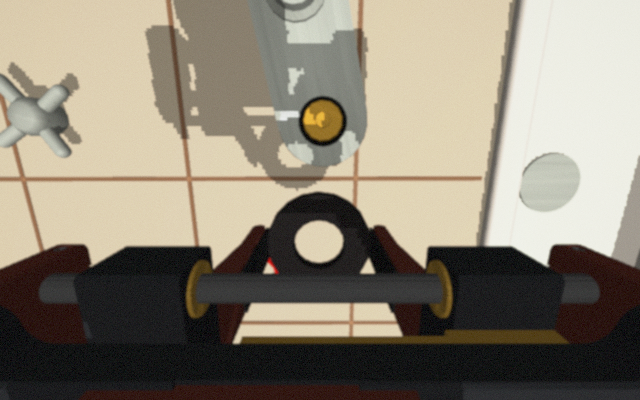

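Wrist view: valve brass top at (322,120), with the black hole around it. The ring held in the fingers has its bore centre at (319,241). I fit both centres in this same picture.

```bash
cat >> h.py <<'E'
def circ(cam,xy,r,z,c): return np.float32([proj(cam,[xy[0]+r*np.cos(a),xy[1]+r*np.sin(a),z],c) for a in TH])
def bore(img,xy,zb,h,c,box,dark=80):
    """held ring: centre from the see-through bore. box = x0,y0,x1,y1 px"""
    g=img.max(axis=2);m=np.zeros(g.shape,np.uint8);x0,y0,x1,y1=box;m[y0:y1,x0:x1]=(g[y0:y1,x0:x1]>dark)
    p=proj("wrist",[*xy,zb+h/2],c);n,l,st,ce=cv2.connectedComponentsWithStats(m,connectivity=4)
    k=1+np.argmin([np.hypot(*(ce[i]-p))+(1e3 if st[i,4]<200 else 0) for i in range(1,n)])
    f=lambda v:cv2.intersectConvexConvex(circ("wrist",v,.0152,zb,c),circ("wrist",v,.0152,zb+h,c))
    def cen(v): mm=cv2.moments(f(v)[1]);return np.array([mm["m10"]/mm["m00"],mm["m01"]/mm["m00"]])
    s=least_squares(lambda v:cen(v)-ce[k],xy,diff_step=1e-4)
    return s.x.round(4),ce[k].round(1),st[k,4]/f(s.x)[0]
def valve(img,xy,c,zl=.008):
    H=cv2.cvtColor(img,cv2.COLOR_BGR2HSV).astype(int);m=((H[...,1]>120)&(H[...,0]>8)&(H[...,0]<32)&(H[...,2]>60)).astype(np.uint8)
    p=proj("wrist",[*xy,.05],c);yy,xx=np.mgrid[:400,:640];m[np.hypot(xx-p[0],yy-p[1])>60]=0
    n,l,st,ce=cv2.connectedComponentsWithStats(m);k=1+np.argmax(st[1:,4]);q=np.argwhere(l==k)[:,::-1]
    cc,A=hullc(np.vstack([q+[i,j] for i in(-.5,.5) for j in(-.5,.5)]))
    f=lambda v:hullc(np.vstack([circ("wrist",v,.014,.052,c),circ("wrist",v,.014,zl,c),circ("wrist",v,.005,.070,c)]))
    s=least_squares(lambda v:f(v)[0]-cc,xy,diff_step=1e-4)
    return s.x.round(4),cc.round(1),A/f(s.x)[1],st[k]
E
python3 - <<'E'
from h import *
s=read_state();c=calibration("wrist");w=cv2.imread("pics/w3.png");T=s["tcp_pos"]
for dz in(.003,.005):print(bore(w,T[:2],T[2]-dz,.01,c,(270,190,370,275)))
for zl in (.008,.03,.05):print(valve(w,(.608,.123),c,zl))
print(T,proj("wrist",T,c))
E
```

```text
Traceback (most recent call last):
  File "h.py", line 48, in bore
    s=least_squares(lambda v:cen(v)-ce[k],xy,diff_step=1e-4)
  File "h.py", line 48, in <lambda>
    s=least_squares(lambda v:cen(v)-ce[k],xy,diff_step=1e-4)
                             ~~~^^^
  File "h.py", line 47, in cen
    def cen(v): mm=cv2.moments(f(v)[1]);return np.array([mm["m10"]/mm["m00"],mm["m01"]/mm["m00"]])
                                                         ~~~~~~~~~^~~~~~~~~~
ZeroDivisionError: float division by zero
```

```bash
python3 - <<'E'
s=open("h.py").read()
i=s.index("    f=lambda v:cv2.intersectConvexConvex");j=s.index("    s=least_squares(lambda v:cen(v)")
s=s[:i]+'''    def f(v):
        M=[cv2.fillConvexPoly(np.zeros((1600,2560),np.uint8),np.round(circ("wrist",v,.0152,z,c)*4+1.5).astype(np.int32),1) for z in(zb,zb+h)]
        mm=cv2.moments(M[0]&M[1],True);return mm["m00"]/16,None,np.array([mm["m10"],mm["m01"]])/max(mm["m00"],1)/4-.375
    cen=lambda v:f(v)[2]
'''+s[j:].replace("xy,diff_step=1e-4)\n    return s.x.round(4),ce[k]","xy,diff_step=1e-2)\n    return s.x.round(4),ce[k]")
open("h.py","w").write(s)
E
python3 - <<'E'
from h import *
s=read_state();c=calibration("wrist");w=cv2.imread("pics/w3.png");T=s["tcp_pos"]
for dz in(.003,.005):print(bore(w,T[:2],T[2]-dz,.01,c,(270,190,370,275)))
for zl in (.008,.03,.05):print(valve(w,(.608,.123),c,zl))
print(T,proj("wrist",T,c))
E
```

```text
(array([0.6082, 0.0485]), array([318.6, 241.1]), np.float64(1.1326551795723478))
(array([0.6082, 0.0477]), array([318.6, 241.1]), np.float64(1.162136832239925))
(array([0.6109, 0.1221]), array([322.2, 120.1]), 1.0188951951924186, array([ 302,  100,   41,   42, 1327], dtype=int32))
(array([0.6109, 0.1221]), array([322.2, 120.1]), 1.0188951951924186, array([ 302,  100,   41,   42, 1327], dtype=int32))
(array([0.6109, 0.1221]), array([322.2, 120.1]), 1.0188951951924186, array([ 302,  100,   41,   42, 1327], dtype=int32))
[0.60760417 0.04851731 0.08938276] [317.58518791 241.02830629]
```

Emit:
move_arm:
  series:
    - [15,1,0,0]
    - [20,1,0,0]
    - [20,0,0,0]
    - [13,0,0,0]
    - [4,0,0,0]
    - [0,0,0,0]
    - [0,0,0,0]
    - [0,0,0,0]
    - [0,0,0,0]

```text
clock: 5.78
tcp_pos: [0.6101, 0.1205, 0.0888]
orientation: [0.708, 0.706, -0.0, 0.0]
ft_force: [1.2, -0.1, 0.4]
grip_width: 0.0623
finger_force: 12.0
```

Run:
```python
from h import *
s=read_state();c=calibration("wrist");w=grab_frame("wrist");cv2.imwrite("pics/w4.png",w)
for i in range(4):
  s=read_state();print(s["tcp_pos"].round(4),s["orientation"].round(4),s["ft_force"].round(2),s["torque"].round(3));grab_frame("side")
cv2.imwrite("pics/w4c.png",cv2.resize(w[170:310,210:430],None,fx=3,fy=3))
```

```text
[0.6101 0.1207 0.0888] [ 7.077e-01  7.065e-01 -2.000e-04  2.000e-04] [ 0.07  0.54 -1.01] [ 0.033  0.025 -0.025]
[0.6101 0.1209 0.0889] [ 7.076e-01  7.066e-01 -1.000e-04  2.000e-04] [-0.43 -0.15 -0.38] [-0.007 -0.012  0.054]
[0.6101 0.1212 0.0888] [ 7.075e-01  7.067e-01 -0.000e+00  1.000e-04] [ 0.26 -0.05 -0.41] [ 0.002  0.045 -0.012]
[0.6101 0.1214 0.0888] [ 7.074e-01  7.068e-01 -0.000e+00  1.000e-04] [-0.66 -0.01 -0.36] [0.03  0.045 0.017]
```

View pics/w4c.png

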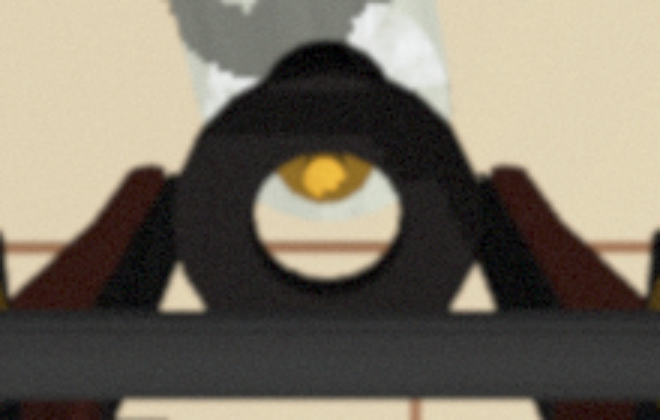

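Stem tip at crop (324,175), seen through the bore whose centre is at (326,215), so x is well aligned. The y offset is parallax. Lowering around the stem.

Emit:
move_arm:
  series:
    - [0,0,6,0]
    - [0,0,8,0]
    - [0,0,8,0]
    - [0,0,4,0]
    - [0,0,1,0]
    - [0,0,0,0]
    - [0,0,0,0]

```text
clock: 6.62
tcp_pos: [0.61, 0.1221, 0.0617]
orientation: [0.707, 0.707, -0.0, -0.0]
ft_force: [-0.3, 0.1, 0.1]
grip_width: 0.0624
finger_force: 12.0
```

```bash
cat >> h.py <<'E'
def avg(n=4):
    L=[]
    for i in range(n):
        s=read_state();L.append(np.r_[s["tcp_pos"]*1e3,s["ft_force"],s["torque"]*100]);grab_frame("side")
    print(read_state()["clock"],np.mean(L,0).round(2),"sd",np.std(L,0)[3:6].round(1))
E
python3 - <<'E'
from h import *
avg(4);s=read_state();c=calibration("wrist");w=grab_frame("wrist");cv2.imwrite("pics/w5.png",w);T=s["tcp_pos"]
H=cv2.cvtColor(w,cv2.COLOR_BGR2HSV).astype(int);m=((H[...,1]>120)&(H[...,0]>8)&(H[...,0]<32)&(H[...,2]>60));m[:170]=0;m[310:]=0;m[:,:270]=0;m[:,370:]=0
g=w.max(axis=2)>90;g[:170]=0;g[275:]=0;g[:,:290]=0;g[:,350:]=0
for k in(m,g):q=np.argwhere(k)[:,::-1];print(len(q),q.mean(0),q.min(0),q.max(0))
print(proj("wrist",[T[0],T[1],.07],c),proj("wrist",[T[0],T[1],.053],c))
cv2.imwrite("pics/w5c.png",cv2.resize(w[190:290,250:390],None,fx=4,fy=4,interpolation=cv2.INTER_NEAREST))
E
```

```text
6.8167 [ 6.1015e+02  1.2210e+02  6.1990e+01 -1.3000e-01 -1.5000e-01 -2.8000e-01
  8.1000e-01  3.9000e-01  5.8000e-01] sd [0.6 0.5 0.3]
1060 [317.41792453 235.77641509] [271 220] [365 266]
3135 [319.27049442 213.31323764] [290 170] [349 262]
[317.51966114 245.94619005] [317.60821793 235.74578231]
```

View pics/w5c.png

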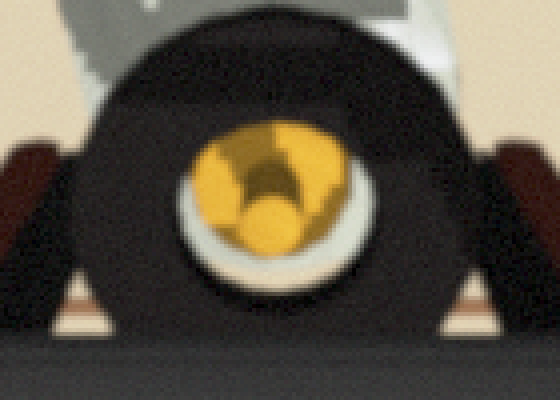

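Stem tip at crop (271,226), bore x-centre at about 277. The ring sits about 1 mm too far in +x, and y agrees. Correcting, then feeling downward.

Emit:
move_arm:
  series:
    - [0,-1,0,0]
    - [0,0,0,0]
    - [0,0,1,0]
    - [0,0,1,0]
    - [0,0,1,0]
    - [0,0,1,0]
    - [0,0,1,0]
    - [0,0,0.5,0]
    - [0,0,0,0]
    - [0,0,0,0]

```text
clock: 7.7
tcp_pos: [0.609, 0.122, 0.0563]
orientation: [0.707, 0.707, -0.0, 0.0]
ft_force: [-0.3, 0.7, -0.7]
grip_width: 0.0626
finger_force: 12.0
```

```bash
python3 -c "
from h import *
avg(4)"
```

```text
7.9 [ 6.0900e+02  1.2204e+02  5.6330e+01 -4.9000e-01  2.4000e-01 -6.5000e-01
  2.0100e+00  8.7000e-01  7.0000e-01] sd [0.4 0.3 0.1]
```

Emit:
move_arm:
  series:
    - [0,0,1,0]
    - [0,0,1,0]
    - [0,0,1,0]
    - [0,0,0,0]

```text
clock: 8.23
tcp_pos: [0.6088, 0.122, 0.053]
orientation: [0.707, 0.707, -0.0, -0.0]
ft_force: [-0.4, 0.2, -0.3]
grip_width: 0.0624
finger_force: 12.0
```

```bash
python3 -c "
from h import *
avg(4)"
```

```text
8.4333 [ 6.0888e+02  1.2203e+02  5.3170e+01 -3.0000e-01  1.7000e-01 -2.3000e-01
 -1.4900e+00  5.4000e-01  4.0000e-01] sd [0.1 0.1 0.1]
```

Already threaded with no contact force. Continuing down smoothly.

Emit:
move_arm:
  series:
    - [0,0,3,0]
    - [0,0,3,0]
    - [0,0,3,0]
    - [0,0,3,0]
    - [0,0,3,0]
    - [0,0,3,0]
    - [0,0,0,0]

```text
clock: 9.02
tcp_pos: [0.6085, 0.1219, 0.0345]
orientation: [0.707, 0.707, -0.0, -0.0]
ft_force: [0.3, -0.3, 0.4]
grip_width: 0.0624
finger_force: 12.0
```

Emit:
move_arm:
  series:
    - [0,0,3,0]
    - [0,0,3,0]
    - [0,0,3,0]
    - [0,0,3,0]
    - [0,0,3,0]
    - [0,0,2,0]
    - [0,0,1,0]
    - [0,0,1,0]
    - [0,0,1,0]
    - [0,0,0,0]

```text
clock: 9.85
tcp_pos: [0.609, 0.122, 0.0152]
orientation: [0.707, 0.707, -0.0, 0.0]
ft_force: [0.6, -0.7, -0.9]
grip_width: 0.062
finger_force: 12.0
```

```bash
python3 -c "
from h import *
avg(3)"
```

```text
10.0 [ 6.0899e+02  1.2203e+02  1.5310e+01  3.7000e-01 -4.9000e-01 -3.6000e-01
  2.6000e-01  1.9500e+00 -1.0000e-01] sd [0.3 0.3 0.7]
```

Emit:
move_arm:
  series:
    - [0,0,1,0]
    - [0,0,1,0]
    - [0,0,1,0]
    - [0,0,0.5,0]
    - [0,0,0,0]
    - [0,0,0,0]

```text
clock: 10.5
tcp_pos: [0.609, 0.122, 0.0123]
orientation: [0.707, 0.707, 0.0, 0.0]
ft_force: [-1.7, -1.2, 4.9]
grip_width: 0.0624
finger_force: 12.0
```

```bash
python3 -c "
from h import *
avg(3)"
```

```text
10.65 [609.04 122.06  12.26  -1.4   -0.74   5.11  -7.71  50.65   3.03] sd [0.2 0.3 0.4]
```

Emit:
move_arm:
  series:
    - [0,0,0,0]
    - [0,0,0,0]
    - [0,0,0,0]
    - [0,0,-10,0]
    - [0,0,-30,0]
    - [0,0,-35,0]
    - [0,0,-30,0]
    - [-20,-2,0,0]
    - [-40,-4,0,0]
    - [-40,-4,0,0]
    - [-40,-4,0,0]
    - [-40,-4,0,0]
  grip: 84

```text
clock: 11.65
tcp_pos: [0.5907, -0.0596, 0.1178]
orientation: [0.707, 0.707, 0.0, 0.0]
ft_force: [0.8, -0.4, -0.7]
grip_width: 0.0841
finger_force: 0.0
```

Emit:
move_arm:
  series:
    - [-40,-4,10,0]
    - [-30,-2,20,0]
    - [-14,0,8,0]
    - [0,0,0,0]
    - [0,0,0,0]
    - [0,0,0,0]

```text
clock: 12.15
tcp_pos: [0.5859, -0.1393, 0.0795]
orientation: [0.706, 0.708, 0.001, -0.0]
ft_force: [0.5, 0.6, 0.7]
grip_width: 0.0839
finger_force: 0.0
```

Run:
```python
from h import *
s=read_state();c=calibration("wrist");w=grab_frame("wrist");cv2.imwrite("pics/w6.png",w)
print(s["clock"],s["tcp_pos"],s["orientation"],find("wrist",w,(.585,-.141),"washer",c))
a=grab_frame("side");c=calibration("side");print(find("side",a,(.609,.122),"seal",c,.008))
b=grab_frame("scene");cv2.imwrite("pics/d.png",np.hstack([cv2.resize(a[200:320,220:340],None,fx=3,fy=3),cv2.resize(b[140:260,340:460],None,fx=3,fy=3)]))
```

```text
12.15 [ 0.58590472 -0.13932567  0.07951945] [ 7.06244318e-01  7.07967678e-01  8.38516127e-04 -1.64957679e-04] (array([ 0.5853, -0.1425]), 0.99)
(array([0.609 , 0.1243]), 0.76)
```

View pics/d.png

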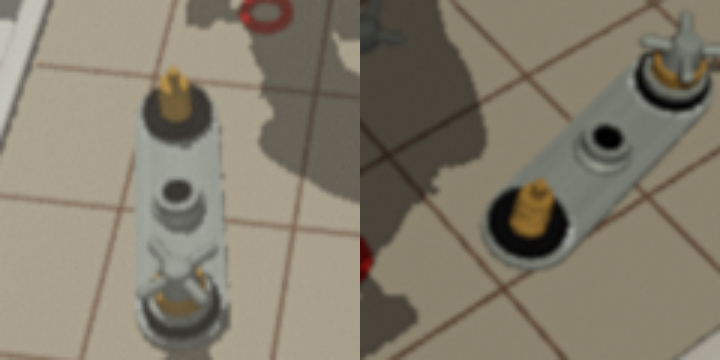

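Seal flat around the valve: side crop (177,110), scene crop (530,220). Next, the washer.

Emit:
move_arm:
  series:
    - [-0.4,0,20,0]
    - [0,0,25,0]
    - [0,0,18,0]
    - [0,0,8,0]
    - [0,0,3,0]
    - [0,0,0,0]
    - [0,0,0,0]

```text
clock: 12.88
tcp_pos: [0.5858, -0.1421, 0.0058]
orientation: [0.707, 0.707, 0.0, 0.001]
ft_force: [0.2, 0.1, 1.1]
grip_width: 0.0839
finger_force: 0.0
```

Emit:
move_arm:
  series:
    - [0,0,2.3,0]
    - [0,0,0,0]

```text
clock: 13.05
tcp_pos: [0.5856, -0.1424, 0.0033]
orientation: [0.707, 0.707, 0.0, 0.001]
ft_force: [-0.2, -0.4, -0.5]
grip_width: 0.0842
finger_force: 0.0
```

Emit:
move_arm:
  series:
    - [0,0,0,0]
    - [0,0,0,0]
    - [0,0,0,0]
    - [0,0,0,0]
    - [0,0,0,0]
    - [0,0,0,0]
  grip: 48
  newtons: 15

```text
clock: 13.55
tcp_pos: [0.585, -0.1424, 0.0026]
orientation: [0.707, 0.707, 0.0, 0.0]
ft_force: [-0.6, -0.8, 1.8]
grip_width: 0.0535
finger_force: 15.0
```

```bash
python3 -c "
from h import *
avg(2)"
```

```text
13.65 [ 5.8501e+02 -1.4239e+02  2.6000e+00 -1.8000e-01 -6.3000e-01  1.6100e+00
  6.8000e-01  5.9600e+00 -3.9500e+00] sd [0.4 0.2 0.2]
```

Emit:
move_arm:
  series:
    - [0,0,-10,0]
    - [0,0,-25,0]
    - [0,0,-30,0]
    - [20,4,-25,0]
    - [38,8,0,0]
    - [38,8,0,0]
    - [38,4,0,0]
    - [32,0,2,0]
    - [20,0,3,0]
    - [6,0,0,0]
    - [0,0,0,0]
    - [0,0,0,0]

```text
clock: 14.65
tcp_pos: [0.609, 0.0484, 0.0879]
orientation: [0.707, 0.707, -0.0, 0.0]
ft_force: [-0.1, -1.4, -0.9]
grip_width: 0.0535
finger_force: 15.0
```

Emit:
move_arm:
  series:
    - [0,0,0,0]
    - [0,0,0,0]
    - [0,0,0,0]
    - [0,0,0,0]

```text
clock: 14.98
tcp_pos: [0.6091, 0.0484, 0.0876]
orientation: [0.708, 0.706, 0.0, 0.0]
ft_force: [0.3, 0.2, -1.7]
grip_width: 0.0536
finger_force: 15.0
```

Run:
```python
from h import *
s=read_state();c=calibration("wrist");w=grab_frame("wrist");cv2.imwrite("pics/w7.png",w);T=s["tcp_pos"]
print(s["clock"],T,s["orientation"],s["grip_width"],valve(w,(.61,.122),c),find("wrist",w,T[:2],"washer",c,T[2]-.0026,1.3))
cv2.imwrite("pics/w7c.png",cv2.resize(w[80:290,230:410],None,fx=2.8,fy=2.8))
```

```text
14.9833 [0.60912257 0.04839483 0.08764523] [7.07724743e-01 7.06488257e-01 2.12079627e-06 1.73758530e-04] 0.0535723739675648 (array([0.61  , 0.1215]), array([319. , 120.7]), 1.0160773602522726, array([ 299,  100,   41,   42, 1347], dtype=int32)) (array([0.6096, 0.0496]), 0.9)
```

View pics/w7c.png

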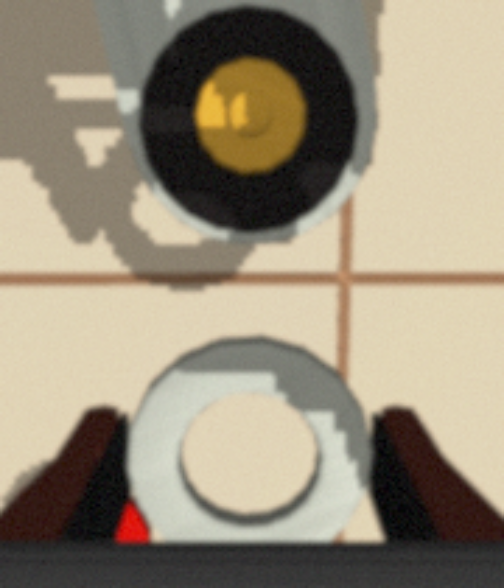

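Washer bore centre at crop (250,455), valve top at (251,115), so x is aligned within 0.3 mm. Moving over by 72.3 mm and lowering around the stem.

Emit:
move_arm:
  series:
    - [20,0,0,0]
    - [25,0.2,0,0]
    - [18,0,0,0]
    - [7.3,0,0,0]
    - [2,0,0,0]
    - [0,0,0,0]
    - [0,0,0,0]
    - [0,0,6,0]
    - [0,0,8,0]
    - [0,0,8,0]
    - [0,0,5,0]
    - [0,0,0,0]

```text
clock: 16.03
tcp_pos: [0.608, 0.1213, 0.0586]
orientation: [0.707, 0.707, -0.001, -0.001]
ft_force: [-0.2, -0.1, -1.2]
grip_width: 0.0535
finger_force: 15.0
```

Emit:
move_arm:
  series:
    - [0,0,0,0]
    - [0,0,0,0]
    - [0,0,0,0]

```text
clock: 16.28
tcp_pos: [0.6095, 0.1221, 0.0608]
orientation: [0.707, 0.707, 0.0, 0.0]
ft_force: [-0.1, 0.5, -1.7]
grip_width: 0.0537
finger_force: 15.0
```

```bash
python3 -c "
from h import *
avg(3)"
```

```text
16.4333 [ 6.0945e+02  1.2206e+02  6.0880e+01 -5.0000e-02 -4.0000e-02 -1.3000e+00
  4.0000e-01 -3.4000e-01 -8.5000e-01] sd [0.1 0.4 0.4]
```

Emit:
move_arm:
  series:
    - [0,-0.2,1,0]
    - [0,0,1,0]
    - [0,0,1,0]
    - [0,0,1,0]
    - [0,0,1,0]
    - [0,0,0.7,0]
    - [0,0,0.5,0]
    - [0,0,0,0]
    - [0,0,0,0]

```text
clock: 17.18
tcp_pos: [0.609, 0.1219, 0.0543]
orientation: [0.707, 0.707, -0.0, -0.0]
ft_force: [-0.3, -0.3, -1.0]
grip_width: 0.0534
finger_force: 15.0
```

```bash
python3 -c "
from h import *
avg(3)"
```

```text
17.3333 [ 6.0900e+02  1.2193e+02  5.4320e+01 -4.3000e-01 -5.0000e-02 -1.0700e+00
 -3.2100e+00 -1.5000e-01  4.4000e-01] sd [0.4 0.4 0.3]
```

Emit:
move_arm:
  series:
    - [0,0,1,0]
    - [0,0,1,0]
    - [0,0,1,0]
    - [0,0,0,0]
    - [0,0,0,0]

```text
clock: 17.75
tcp_pos: [0.6089, 0.1219, 0.0512]
orientation: [0.707, 0.707, -0.0, -0.0]
ft_force: [-0.2, 0.0, -0.4]
grip_width: 0.0536
finger_force: 15.0
```

```bash
python3 -c "
from h import *
avg(3)"
```

```text
17.9 [ 6.0894e+02  1.2193e+02  5.1260e+01 -1.9000e-01 -5.7000e-01 -4.5000e-01
 -1.8200e+00  1.0000e-01  4.3000e-01] sd [0.1 0.4 0.3]
```

Emit:
move_arm:
  series:
    - [0,0,2,0]
    - [0,0,3,0]
    - [0,0,3,0]
    - [0,0,3,0]
    - [0,0,3,0]
    - [0,0,0,0]

```text
clock: 18.4
tcp_pos: [0.6085, 0.1218, 0.0364]
orientation: [0.707, 0.707, -0.001, -0.0]
ft_force: [-0.6, 0.5, -0.1]
grip_width: 0.0538
finger_force: 15.0
```

Emit:
move_arm:
  series:
    - [0,0,3,0]
    - [0,0,3,0]
    - [0,0,3,0]
    - [0,0,2,0]
    - [0,0,1,0]
    - [0,0,1,0]
    - [0,0,1,0]
    - [0,0,1,0]
    - [0,0,1,0]
    - [0,0,0,0]
    - [0,0,0,0]

```text
clock: 19.32
tcp_pos: [0.609, 0.122, 0.0213]
orientation: [0.707, 0.707, 0.0, 0.0]
ft_force: [0.5, 0.1, -0.8]
grip_width: 0.0534
finger_force: 15.0
```

```bash
python3 -c "
from h import *
avg(3)"
```

```text
19.4667 [ 6.0901e+02  1.2194e+02  2.1360e+01  7.0000e-01  9.0000e-02 -1.0100e+00
 -8.0000e-02 -7.9000e-01  3.0100e+00] sd [0.3 0.4 0.3]
```

Emit:
move_arm:
  series:
    - [0,0,0.5,0]
    - [0,0,0.5,0]
    - [0,0,0.5,0]
    - [0,0,0,0]
    - [0,0,0,0]

```text
clock: 19.88
tcp_pos: [0.6091, 0.122, 0.0205]
orientation: [0.707, 0.707, 0.0, 0.0]
ft_force: [-1.8, -0.4, 5.7]
grip_width: 0.0537
finger_force: 15.0
```

```bash
python3 -c "
from h import *
avg(3)"
```

```text
20.0333 [ 6.0910e+02  1.2197e+02  2.0530e+01 -1.4900e+00 -4.3000e-01  5.6200e+00
 -1.2900e+01  5.2480e+01 -2.0100e+00] sd [0.2 0.2 0.3]
```

Washer seated. Releasing and going to the collar.

Emit:
move_arm:
  series:
    - [0,0,0,0]
    - [0,0,0,0]
    - [0,0,0,0]
    - [0,0,-10,0]
    - [0,0,-30,0]
    - [0,0,-30,0]
    - [0,0,-25,0]
    - [-20,-5,0,0]
    - [-36,-12,0,0]
    - [-36,-14,0,0]
    - [-36,-14,0,0]
    - [-36,-14,0,0]
  grip: 74

```text
clock: 21.03
tcp_pos: [0.5493, -0.0435, 0.1156]
orientation: [0.707, 0.707, 0.0, 0.0]
ft_force: [0.2, 0.2, -0.5]
grip_width: 0.0739
finger_force: 0.0
```

Emit:
move_arm:
  series:
    - [-36,-14,0,0]
    - [-36,-14,0,0]
    - [-36,-14,0,0]
    - [-36,-14,10,0]
    - [-28,-8,15,0]
    - [-14,-4,7,0]
    - [0,0,0,0]
    - [0,0,0,0]
    - [0,0,0,0]

```text
clock: 21.78
tcp_pos: [0.4828, -0.2269, 0.0835]
orientation: [0.707, 0.708, 0.001, 0.0]
ft_force: [-0.5, -0.3, -0.8]
grip_width: 0.0743
finger_force: 0.0
```

Run:
```python
from h import *
s=read_state();c=calibration("wrist");w=grab_frame("wrist");cv2.imwrite("pics/w8.png",w)
print(s["clock"],s["tcp_pos"],s["orientation"],find("wrist",w,(.482,-.228),"collar",c))
a=grab_frame("side");print(find("side",a,(.609,.122),"washer",calibration("side"),.018,1.1))
a=grab_frame("scene");print(find("scene",a,(.609,.122),"washer",calibration("scene"),.018,1.1))
```

```text
21.7833 [ 0.48283375 -0.22690652  0.08345435] [7.06712275e-01 7.07500861e-01 5.20513308e-04 1.48974307e-04] (array([ 0.4815, -0.228 ]), 1.32)
(array([0.6093, 0.1227]), 0.96)
(array([0.6065, 0.1252]), 1.05)
```

Run:
```python
from h import *
c=calibration("wrist");w=cv2.imread("pics/w8.png")
print(find("wrist",w,(.482,-.228),"collar",c,0.,1.25),find("wrist",w,(.482,-.228),"collar",c,0.,1.1))
p=proj("wrist",(.482,-.228,.007),c).astype(int);print(p,model("wrist",(.482,-.228),.022,0,.014,c))
m=mask("collar",w);y,x=p[1],p[0]
for r in range(y-36,y+37,3):print(r,"".join(".#"[v] for v in m[r,x-45:x+46:2]))
print(x-45,bore(w,(.482,-.228),0.,.014,c,(x-18,y-18,x+18,y+18),140))
```

```text
(array([ 0.481 , -0.2283]), 1.09) (array([ 0.4814, -0.2284]), 1.0)
[316 210] (array([316.65299332, 210.63803789]), 2063.3199888579547)
174 ...........................#..................
177 ...........................#..................
180 ...........................#..................
183 ...........................#..................
186 ...........................#..................
189 ..................##########..................
192 ...............###############................
195 ..............##################..............
198 .............######.......#######.............
201 ............#####..........#.#####............
204 ...........####............#..####............
207 ...........####............#...####...........
210 #.#....#.#######.#.......###########..........
213 ...........####...........##...####...........
216 ...........####................####...........
219 ...........#####..............#####...........
222 ............######.........#######............
225 .............########....########.............
228 ..............##################..............
231 ................###############...............
234 ..................##########..................
237 ..............................................
240 ..............................................
243 ..............................................
246 ...........................#..................
271 (array([ 0.4793, -0.2241]), array([313.6, 205.3]), np.float64(1.168399508800655))
```

Emit:
move_arm:
  series:
    - [-0.6,0,20,0]
    - [0,0,25,0]
    - [0,0,18,0]
    - [0,0,8,0]
    - [0,0,3,0]
    - [0,0,0,0]
    - [0,0,0,0]
    - [0,0,0,0]

```text
clock: 22.6
tcp_pos: [0.4828, -0.2288, 0.0099]
orientation: [0.707, 0.707, 0.0, 0.001]
ft_force: [-0.0, 0.1, 0.1]
grip_width: 0.0742
finger_force: 0.0
```

Emit:
move_arm:
  series:
    - [0,-0.5,4,0]
    - [0,0,1,0]
    - [0,0,0,0]

```text
clock: 22.85
tcp_pos: [0.4814, -0.2287, 0.0039]
orientation: [0.707, 0.707, 0.0, 0.0]
ft_force: [-0.1, -0.3, 0.2]
grip_width: 0.074
finger_force: 0.0
```

Emit:
move_arm:
  series:
    - [0,0,0,0]
    - [0,0,0,0]
    - [0,0,0,0]
    - [0,0,0,0]
    - [0,0,0,0]
    - [0,0,0,0]
  grip: 38
  newtons: 15

```text
clock: 23.35
tcp_pos: [0.4814, -0.2287, 0.0038]
orientation: [0.707, 0.707, -0.0, -0.0]
ft_force: [-0.6, -0.6, 1.0]
grip_width: 0.0438
finger_force: 15.0
```

Emit:
move_arm:
  series:
    - [0,0,-10,0]
    - [0,0,-25,0]
    - [0,0,-30,0]
    - [20,10,-20,0]
    - [36,16,0,0]
    - [36,16,0,0]
    - [36,16,0,0]
    - [36,16,0,0]
    - [36,16,0,0]
    - [36,16,0,0]
    - [26,14,0,0]
    - [15,6,0,0]

```text
clock: 24.35
tcp_pos: [0.6088, 0.0533, 0.0895]
orientation: [0.706, 0.709, 0.001, -0.0]
ft_force: [0.6, 0.4, -0.9]
grip_width: 0.0442
finger_force: 15.0
```

Emit:
move_arm:
  series:
    - [1.5,1,0,0]
    - [0,0,0,0]
    - [0,0,0,0]
    - [0,0,0,0]
    - [0,0,0,0]

```text
clock: 24.77
tcp_pos: [0.6081, 0.0476, 0.089]
orientation: [0.708, 0.706, -0.0, 0.0]
ft_force: [-0.4, -0.9, -0.3]
grip_width: 0.0438
finger_force: 15.0
```

Run:
```python
from h import *
s=read_state();c=calibration("wrist");w=grab_frame("wrist");cv2.imwrite("pics/w9.png",w);T=s["tcp_pos"]
print(s["clock"],T,s["orientation"],s["grip_width"],valve(w,(.61,.122),c),find("wrist",w,T[:2],"collar",c,T[2]-.0045,1.15))
cv2.imwrite("pics/w9c.png",cv2.resize(w[80:290,230:410],None,fx=2.8,fy=2.8))
```

```text
24.7667 [0.60806999 0.04761479 0.08897849] [ 7.08097946e-01  7.06114114e-01 -3.53087936e-04  1.78171325e-04] 0.04375439829382995 (array([0.6099, 0.1212]), array([320.1, 120. ]), 0.9234149360901144, array([ 301,  100,   39,   41, 1201], dtype=int32)) (array([0.609 , 0.0477]), 0.93)
```

View pics/w9c.png

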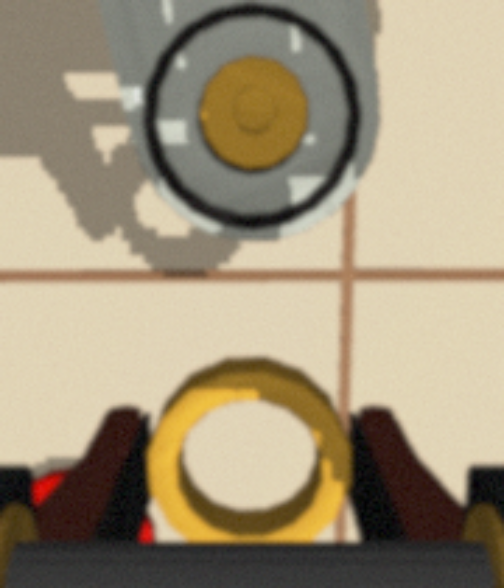

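Washer sits concentric on the seal. Collar bore at crop (251,455), valve at (254,112), so it needs +0.6 mm in x.

Emit:
move_arm:
  series:
    - [20,0.6,0,0]
    - [25,0,0,0]
    - [18,0,0,0]
    - [7.1,0,0,0]
    - [2,0,0,0]
    - [0,0,0,0]
    - [0,0,0,0]
    - [0,0,6,0]
    - [0,0,8,0]
    - [0,0,8,0]
    - [0,0,5,0]
    - [0,0,0,0]

```text
clock: 25.82
tcp_pos: [0.6079, 0.1213, 0.0598]
orientation: [0.707, 0.707, -0.001, -0.001]
ft_force: [-0.1, -0.3, -1.9]
grip_width: 0.0435
finger_force: 15.0
```

Emit:
move_arm:
  series:
    - [0,0,0,0]
    - [0,0,0,0]
    - [0,0,0,0]

```text
clock: 26.07
tcp_pos: [0.6093, 0.122, 0.0621]
orientation: [0.707, 0.707, 0.0, 0.0]
ft_force: [0.0, -0.2, -1.4]
grip_width: 0.0438
finger_force: 15.0
```

```bash
python3 -c "
from h import *
avg(3)"
```

```text
26.2167 [ 6.0933e+02  1.2205e+02  6.2150e+01  1.2000e-01 -4.0000e-02 -1.2900e+00
  8.2000e-01 -1.0200e+00 -1.5000e-01] sd [0.4 0.4 0.3]
```

Emit:
move_arm:
  series:
    - [0,-0.3,1,0]
    - [0,0,1,0]
    - [0,0,1,0]
    - [0,0,1,0]
    - [0,0,1,0]
    - [0,0,1,0]
    - [0,0,0.7,0]
    - [0,0,0,0]
    - [0,0,0,0]

```text
clock: 26.97
tcp_pos: [0.6088, 0.122, 0.055]
orientation: [0.707, 0.707, -0.0, -0.0]
ft_force: [0.5, -0.1, -1.3]
grip_width: 0.0438
finger_force: 15.0
```

```bash
python3 -c "
from h import *
avg(3)"
```

```text
27.1167 [ 6.0880e+02  1.2195e+02  5.5110e+01 -1.4000e-01  2.0000e-01 -1.5200e+00
 -1.8600e+00  3.7500e+00 -2.8100e+00] sd [0.4 0.2 0.4]
```

Emit:
move_arm:
  series:
    - [0,0,1,0]
    - [0,0,1,0]
    - [0,0,1,0]
    - [0,0,0,0]
    - [0,0,0,0]

```text
clock: 27.53
tcp_pos: [0.6087, 0.1219, 0.052]
orientation: [0.707, 0.707, -0.0, -0.0]
ft_force: [0.5, -0.3, -1.6]
grip_width: 0.0441
finger_force: 15.0
```

```bash
python3 -c "
from h import *
avg(3)"
```

```text
27.6833 [ 6.0874e+02  1.2194e+02  5.2060e+01  1.7000e-01  7.0000e-02 -1.4500e+00
 -7.2000e-01  2.0700e+00 -1.2000e+00] sd [0.3 0.6 0.6]
```

Emit:
move_arm:
  series:
    - [0,0,2,0]
    - [0,0,3,0]
    - [0,0,3,0]
    - [0,0,3,0]
    - [0,0,3,0]
    - [0,0,2,0]
    - [0,0,1,0]
    - [0,0,1,0]
    - [0,0,1,0]
    - [0,0,1,0]
    - [0,0,0,0]
    - [0,0,0,0]

```text
clock: 28.68
tcp_pos: [0.6088, 0.1219, 0.0322]
orientation: [0.707, 0.707, 0.0, 0.0]
ft_force: [0.5, -0.2, -1.2]
grip_width: 0.0435
finger_force: 15.0
```

```bash
python3 -c "
from h import *
avg(3)"
```

```text
28.8333 [ 6.0883e+02  1.2193e+02  3.2190e+01  3.4000e-01  2.2000e-01 -6.2000e-01
  2.0500e+00 -1.1700e+00 -1.8800e+00] sd [0.1 0.3 0.4]
```

Emit:
move_arm:
  series:
    - [0,0,0.8,0]
    - [0,0,0.8,0]
    - [0,0,0.5,0]
    - [0,0,0.5,0]
    - [0,0,0,0]
    - [0,0,0,0]

```text
clock: 29.33
tcp_pos: [0.6088, 0.1219, 0.0298]
orientation: [0.707, 0.707, 0.0, 0.0]
ft_force: [-2.0, -0.9, 3.1]
grip_width: 0.0435
finger_force: 15.0
```

```bash
python3 -c "
from h import *
avg(3)"
```

```text
29.4833 [608.76 121.92  29.81  -2.09  -0.61   4.14 -13.17  51.01  -0.78] sd [0.3 0.3 0.8]
```

Collar seated at the expected height with contact. Releasing and clearing.

Emit:
move_arm:
  series:
    - [0,0,0,0]
    - [0,0,0,0]
    - [0,0,0,0]
    - [0,0,0,0]
    - [0,0,-10,0]
    - [0,0,-30,0]
    - [0,0,-35,0]
    - [-20,0,-30,0]
    - [-40,0,-10,0]
    - [-20,0,0,0]
    - [0,0,0,0]
    - [0,0,0,0]
  grip: 70

```text
clock: 30.48
tcp_pos: [0.609, 0.0404, 0.1455]
orientation: [0.708, 0.706, 0.0, 0.0]
ft_force: [-0.6, 1.3, -0.3]
grip_width: 0.0699
finger_force: 0.0
```

Run:
```python
from h import *
s=read_state();c=calibration("wrist");w=grab_frame("wrist");cv2.imwrite("pics/w10.png",w)
print(s["clock"],s["tcp_pos"],s["grip_width"],find("wrist",w,(.61,.122),"collar",c,.026,1.3))
for cam in("side","scene"):
  a=grab_frame(cam);cc=calibration(cam);cv2.imwrite(f"pics/{cam}z.png",a)
  print(cam,find(cam,a,(.609,.122),"collar",cc,.026,1.3))
  for l in("collar","washer","seal"):
    for d in tip_of(cam,l)[:4]:
      p=np.array(d["position"])*[640,400];print(l,round(d["p"],2),ray(cam,p,{"collar":.026,"washer":.018,"seal":.008}[l],cc).round(3))
```

```text
30.4833 [0.60900663 0.04037875 0.14553374] 0.06992376955390056 (array([0.6095, 0.1212]), 0.95)
side (array([0.6113, 0.1187]), 0.88)
collar 0.66 [0.602 0.125 0.026]
collar 0.59 [ 0.524 -0.297  0.026]
washer 0.5 [ 0.547 -0.021  0.018]
washer 0.45 [ 0.675 -0.18   0.018]
washer 0.4 [0.613 0.121 0.018]
seal 0.47 [0.613 0.115 0.008]
scene (array([0.6249, 0.1192]), 0.12)
collar 0.54 [0.606 0.125 0.026]
collar 0.51 [ 0.548 -0.316  0.026]
collar 0.45 [0.618 0.118 0.026]
washer 0.74 [ 0.559 -0.026  0.018]
washer 0.71 [ 0.689 -0.198  0.018]
washer 0.5 [0.606 0.127 0.018]
seal 0.56 [0.605 0.124 0.008]
```

The wrist fit puts the collar at (0.6095, 0.1212) and z 0.026 with an area ratio of 0.95, so it is flat and home. Handing in.

```bash
python3 -c "
from workcell import *
print(sign_off())"
```

```text
the job is handed in; nothing more can be done
None
```

The seal, washer and collar are threaded onto the valve in that order, each lowered by hand until it met contact at its expected height. I handed the job in at about 31 s of the 72 s, with the gripper clear; the hand-in returned no verdict.

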